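Set out the dosing line on the rig board

TASK

Set out the dosing line on the black rig board, everything upright: the aluminium block in the middle, halfway between pump and flow meter and square to the board; the filter in line halfway between the pump and the block; the valve in line halfway between the block and the flow meter, its ports pointing along the line. Stand the readout squarely behind the block (on the side away from the robot), about 4 cm clear of it and with its display towards the block, and stand the brass damper centred on top of the block. Leave the glass flask where it stands.

Things in the scene. Friction and masses are not known exactly. Their poses are not given: they have to be found in the camera images.
- board: Black rig board lying on the bench, 190 x 490 x 10 mm, with a grid of small pale hole marks; it cannot move. Its origin is on its underside, exactly midway between pump and flow meter; its top is 10 mm above the origin. Its y axis runs along the line from one end seat to the other; its x axis points across the line, away from the robot (the back). The board reaches from 50 mm in front of the line to 140 mm behind it.
- pump: Pump fixed on one end of the board (which end varies): grey box 90 mm across the line x 70 mm along it x 60 mm high, with a round black head carrying three steel rollers on top (72 mm high without the rollers, 76 with). Its origin is the centre of its underside, on the board's top and on the line, 200 mm from the board's origin along the board's y.
- meter: Flow meter fixed on the other end of the board: flat white box 90 mm across the line x 70 mm along it x 40 mm high, with a dark display on its top. Its origin is the centre of its underside, 200 mm from the board's origin along the board's y, opposite the pump.
- block_center (a point): Manifold block: loose bare aluminium block 56 x 56 x 40 mm (0.34 kg) with a dark round port in each of its four sides and four small dark screw holes in its flat top. The point is its centre, 20 mm above its underside; x and y are square to its sides, z up. Starts upright on the bench.
- damper_center (a point): Damper: loose upright brass canister, 46 mm diameter, straight for 54 mm, then a shoulder and a 16 mm knob; 70 mm high in all, flat underside (0.32 kg). The point is half-way up, 35 mm above its underside.
- filter_center (a point): Filter: loose upright white plastic cartridge, 40 mm diameter for 48 mm, then a narrower 28 mm neck; 60 mm high in all, two grey bands (0.09 kg). The point is half-way up, 30 mm above its underside.
- valve_center (a point): Shut-off valve: loose steel body 40 mm long x 30 mm wide x 34 mm high with a 22 mm round port stub 12 mm long on each end (64 mm over the stubs), and a flat black lever on top that lies lengthwise and reaches 39 mm past the middle at one end; 52 mm high in all (0.25 kg). The point is above the middle of the body, 26 mm above its underside; x runs along the body through both ports, y across its 30 mm width.
- readout_center (a point): Pressure readout: loose upright white plastic box 40 mm deep x 46 mm wide x 50 mm high (0.14 kg), with a dark display on its front face and a dark stripe along the front edge of its top. The point is its centre, 25 mm above its underside; its x axis points from the display out of the back, y along its width. It starts with the display roughly towards the robot.
- flask_center (a point): Small conical glass flask, a loose bystander: 52 mm diameter at the foot, 26 mm at the lip, 68 mm high. The point is half-way up, 34 mm above its underside. It stands somewhere in the same row as the loose parts and must stay there.
There are look-alikes about, which are no part of the job. There is more than one size of the part that bears damper_center; the job needs the smallest.

How it is judged:
By the outcome, as a careful person would: the job done as asked, in the order asked, and still so for the second after the job is handed in, with the robot touching nothing.
It also fails if it takes over 139 s, if anything falls off the work surface, if the arm or the gripper's body presses on something with over 40 N, if the wrist force passes 120 N, or if a joint passes its speed limit or range.

ROBOT

A 7-joint arm with a two-finger parallel gripper is mounted at the origin on the work surface. World frame = base frame: x ahead of the robot, y to its left, z up, the work surface at z = 0. Lengths are in m, angles in rad, forces in N, time in s.
With the tool pointing down it reaches from about 0.425 to 0.825 m from the base axis. Payload 3.6 kg.
Tool frame: the origin (TCP) lies at the very end of the fingers, on their centre line; the grasp point (between the pads) lies 19 mm behind it; z points along the fingers, y is the line along which they close (so a half turn about z gives the same grasp; the last joint's range is limited). The gripper opens to 85 mm and grips with 20 to 120 N. Pads are 22 mm wide; open, the fingers measure 114 mm over their backs; the gripper's body (76 mm by 85 mm) begins 54 mm behind the grasp point. The pads swing forward as they close: fully open they stand 13 mm farther back than shut.
Start: joints at [-1.375, 0.615, -0.013, 1.423, 0.008, 1.103, -0.04], TCP at [0.144, 0.634, 0.231] pointing down, gripper open.
Joint ranges: [-3.12, 3.12], [-0.3, 2.06], [-1.34, 1.32], [0.26, 2.42], [-1.36, 4.5], [0.01, 1.98], [-2.84, 2.84]. Speed limits (rad/s): [2.79, 2.79, 3.14, 3.14, 3.14, 3.14, 3.14].

INTERFACE

Orientations are given as [roll, pitch, yaw] about the fixed x, y, z axes, in that order (R = Rz(yaw) Ry(pitch) Rx(roll)).
In Python, from plant import sense, imaging, ctrl gives the robot as it stands.
- The arm moves only by the tool jog_arm, never from a script. Its argument "rows" is a list of rows, each a list of 6 numbers: the shift along the world's x, y, z as a fraction of full scale, then the turn, a rotation vector about the world's x, y, z as a fraction of full scale. In form: [[tx, ty, tz, rx, ry, rz], ...]. A call has 1 to 8 rows; each row is the pose to reach, as a shift and turn from the pose commanded when the call began, turning the shorter way round; what a row does not reach only later rows make up. Full scale, the value 1, is 0.25 m for a shift and 180 degrees for a turn. A row lasts 1/12 s, in which the tool goes at most 41.7 mm and 7.16 degrees, less where a joint would pass 70% of its speed; a pose out of reach is approached as far as the arm can. A call with a number of a shift or a turn outside -1 to 1 is refused whole. A call with a gripper value outside its range is refused whole. "grip" is the opening, from -1 (shut) to 1 (fully open), set as the call begins (left out, the last holds). The fingers move at their own pace and stop on an object; "grip_force" is the grip in N (left out, the last holds). Time passes only in rows, so rows that repeat a pose let the fingers close. It gives the time, the measured TCP pose, the force, the opening and the grip force at its end, in the units of the state.
- sense(): the state, without advancing time (a new reading comes with each control period).
- imaging.camera(name): name is "side" or "top" or "wrist"; returns (picture, depth): 480x640x3 uint8, red, green, blue; 480x640 float32, m along the optical axis (not along the pixel's ray), 0 where there is no reading.
- imaging.calibration(name): a dict with "K" (3x3 intrinsics, pixels), "R" (3x3) and "t" (3): a world point X has camera coordinates R X + t. Camera axes: x right, y down, z forward; pixel columns grow to the right and rows downward; lengths in m; the calibration is good to about 2 mm. A picture is of the moment at which its call begins: read the wrist's pose just before it. calibration takes no time and is no camera call; for the wrist camera it gives the pose at the moment of the call.
- ctrl.finish_job(): hands the job in; it is judged then, once.
The state is a dict: "t": time; "q": joint angles; "qvel": joint speeds; "tau": joint torques, N m; "ee_pos": TCP position; "tool_rot": TCP orientation; "contact_force": force on the tool from outside, world axes, zero at the start; "wrist_torque": the same for the moment, N m; "gripper_width": finger opening in m; "grasp_force": force on a finger pad.
Only numpy, scipy, OpenCV 4.12 (cv2) and the standard library are available. Lean on these libraries where they do the work, as an engineer would, in place of code of your own. Each camera call takes 0.05 s, during which the arm holds its last target. There are 200 camera calls.

## Working session

There is one attempt and no reset: what is moved stays moved. The work goes in short steps, Python scripts to look and compute and a tool call to move; the robot and the scene stay as the last step left them, time stands still between calls to the robot, and variables do not carry over. Pictures are saved under pics/ and viewed, at most 14 in all, crops included, and the job is handed in when it is done.

Besides the shell and the picture viewer there is one more tool, called after "Call:" as a command line: name --pt "numbers of a row" for each row, then --argument value for the rest. jog_arm: Moves the arm, as the interface text tells. Shift numbers are shares of 0.25 m and turn numbers shares of 180 degrees, none past 1 either way. Its arguments: {"type":"object","properties":{"rows":{"type":"array","items":{"type":"array","items":{"type":"number"}}},"grip":{"type":"number"},"grip_force":{"type":"number"}},"required":["rows"]}

```bash
mkdir -p pics; ls; cat > h.py <<'E'
import numpy as np, cv2
from plant import sense, imaging, ctrl
def snap(n,f):
    c=imaging.calibration(n); p,d=imaging.camera(n)
    cv2.imwrite(f'pics/{f}.png',p[:,:,::-1]); np.savez(f'/tmp/{f}.npz',p=p,d=d,**{k:np.array(c[k]) for k in 'KRt'})
    return p,d,c
def load(f): return np.load(f'/tmp/{f}.npz')
def ray(c,u,v):
    R=np.array(c['R']);o=-R.T@np.array(c['t']).ravel()
    return o,R.T@np.linalg.inv(np.array(c['K']))@np.array([u,v,1.])
def atz(c,u,v,z):
    o,r=ray(c,u,v); return o+r*(z-o[2])/r[2]
def cloud(c,d):
    v,u=np.indices(d.shape); K=np.array(c['K']);R=np.array(c['R'])
    X=np.stack([(u-K[0,2])/K[0,0]*d,(v-K[1,2])/K[1,1]*d,d],-1)-np.array(c['t']).ravel()
    return X@R
E
python3 - <<'E'
from h import *
s=sense(); print(s['t'],s['ee_pos'],s['tool_rot'],s['gripper_width'])
for n in('top','side'):
    p,d,c=snap(n,n+'0'); print(n,-np.array(c['R']).T@np.array(c['t']).ravel(),np.array(c['K'])[0,0],(d>0).mean())
E
```

```text
pics
0.0 [0.14346061 0.63318322 0.23013678] [-3.13902140e+00  5.60279791e-05  2.91883975e+00] 0.08527525427164927
top [ 0.35956024 -0.04014841  1.41733929] 577.7295271590317 0.99595703125
side [ 0.24505309 -0.62482091  0.59570274] 440.14301403327477 0.9959733072916667
```

View pics/top0.png

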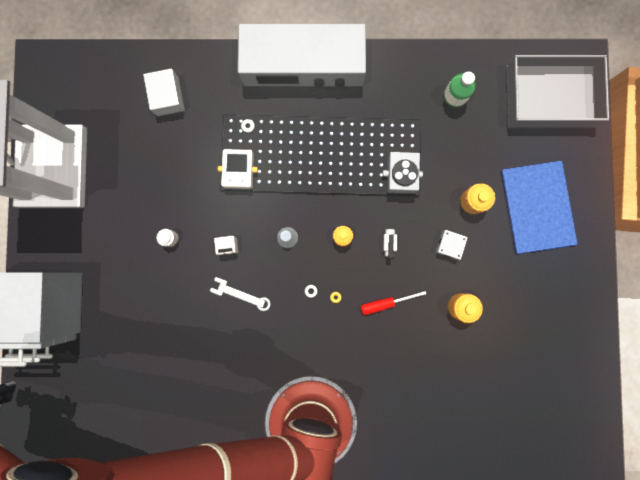

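View pics/side0.png

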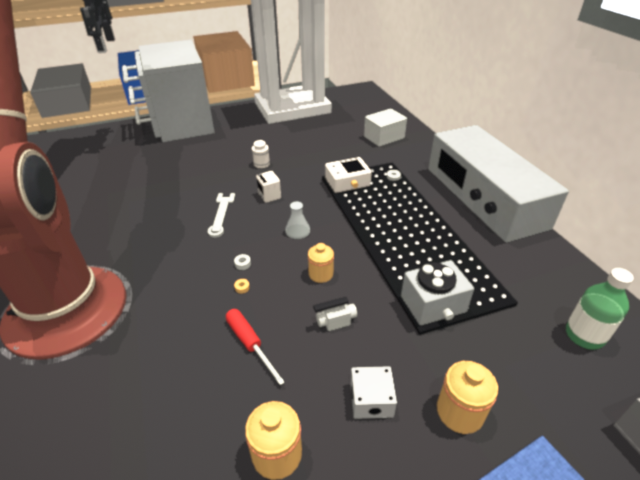

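The top view shows the row: filter (168,238), readout (225,245), flask (288,238), small brass (343,236), valve (390,243) and block (452,245). The meter is at (237,169) and the pump at (405,172). Brass candidates are (343,236), (480,198) and (465,308). The first is clearly the smallest; I'll confirm it in a crop.

```bash
python3 - <<'E'
from h import *
a=load('top0'); p=a['p']
cv2.imwrite('pics/crop0.png',cv2.resize(p[185:325,300:500,::-1],(800,560),interpolation=cv2.INTER_CUBIC))
X=cloud(a,a['d'])
for n,u,v in [('filter',168,238),('readout',225,245),('flask',288,238),('damper',343,236),('b2',480,198),('b3',465,308),('valve',390,243),('block',452,245),('pump',405,172),('meter',237,169)]:
    w=X[v-25:v+25,u-25:u+25].reshape(-1,3); ctr=X[v,u]
    th=0.012 if n not in('pump','meter') else .03
    m=(w[:,2]>th)&(np.hypot(*(w-ctr)[:,:2].T)<.06)
    q=w[m]; zt=np.percentile(q[:,2],98); top=q[q[:,2]>zt-.012 if n not in('pump',) else (q[:,2]>.062)&(q[:,2]<.076)]
    r=cv2.minAreaRect((top[:,:2]*1000).astype(np.float32))
    print(n,'ztop',zt.round(4),'all',np.ptp(q,axis=0).round(3),'rect mm',np.round(r[0],1),np.round(r[1],1),round(r[2],1), 'yx mid',((q.max(0)+q.min(0))/2).round(3))
for uv in [(222,114),(421,122),(420,195),(221,188)]: print(uv,atz(a,*uv,.01).round(4))
E
```

```text
filter ztop 0.0642 all [0.039 0.042 0.053] rect mm [445.2 343.8] [27.2 30.6] 55.4 yx mid [0.443 0.345 0.039]
readout ztop 0.0544 all [0.043 0.049 0.045] rect mm [424.9 202.5] [41.  45.8] 6.5 yx mid [0.425 0.203 0.035]
flask ztop 0.0725 all [0.044 0.044 0.067] rect mm [445.7  57.8] [21.5 21.5] 1.1 yx mid [0.445 0.058 0.046]
damper ztop 0.0712 all [0.045 0.043 0.06 ] rect mm [448.4 -77.2] [35.7 33.9] 36.6 yx mid [ 0.447 -0.077  0.044]
b2 ztop 0.1006 all [0.064 0.065 0.091] rect mm [ 536.4 -399. ] [31.9 22.9] 13.7 yx mid [ 0.534 -0.399  0.058]
b3 ztop 0.1004 all [0.066 0.066 0.092] rect mm [ 277.2 -360.1] [30.5 33.7] 88.7 yx mid [ 0.277 -0.365  0.058]
valve ztop 0.055 all [0.069 0.03  0.045] rect mm [ 422.8 -190.9] [10.7 54.9] 89.1 yx mid [ 0.43  -0.191  0.035]
block ztop 0.0442 all [0.068 0.07  0.035] rect mm [ 426.4 -339.7] [57.2 56.1] 70.7 yx mid [ 0.427 -0.338  0.03 ]
pump ztop 0.0878 all [0.091 0.095 0.063] rect mm [ 599.5 -222.6] [71.1 90.9] 88.3 yx mid [ 0.599 -0.223  0.062]
meter ztop 0.0551 all [0.093 0.095 0.028] rect mm [610.5 177. ] [70.3 90.7] 88.8 yx mid [0.611 0.177 0.044]
(222, 114) [0.7515 0.2209 0.01  ]
(421, 122) [ 0.7308 -0.2725  0.01  ]
(420, 195) [ 0.5485 -0.2676  0.01  ]
(221, 188) [0.5663 0.221  0.01  ]
```

View pics/crop0.png

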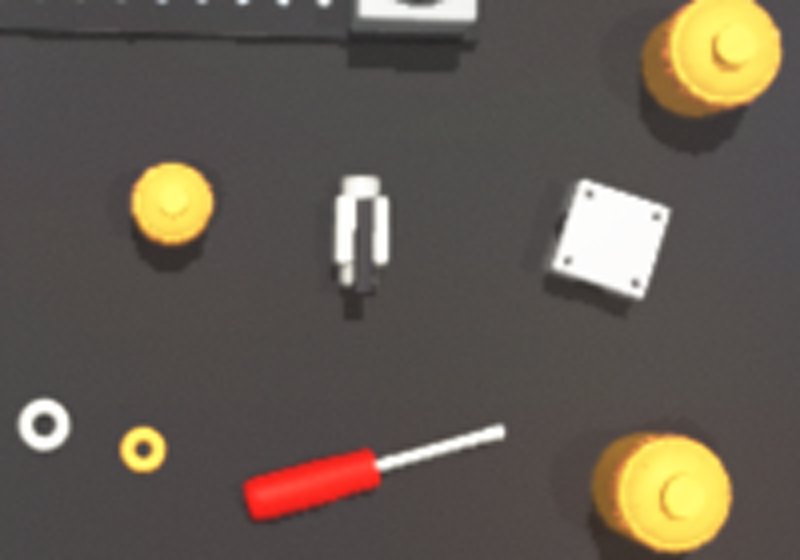

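The crop confirms it: the brass at top-view (343,236) is about 46 mm across and 71 mm high, against 65 mm and 100 mm for the other two. Moving towards the board now.

Call:
jog_arm --pt "0.9 -0.8 0.4 0 0 0" --pt "0.9 -0.8 0.4 0 0 0" --pt "0.9 -0.8 0.4 0 0 0" --pt "0.9 -0.8 0.4 0 0 0" --pt "0.9 -0.8 0.4 0 0 0" --pt "0.9 -0.8 0.4 0 0 0" --pt "0.9 -0.8 0.4 0 0 0" --pt "0.9 -0.8 0.4 0 0 0"

```text
t: 0.77
ee_pos: [0.373, 0.4297, 0.3326]
tool_rot: [-3.141, 0.004, 2.912]
contact_force: [1.4, -0.1, -0.1]
gripper_width: 0.0855
grasp_force: 0.0
```

Call:
jog_arm --pt "0.6 -1 0.0 0 0 0.0" --pt "0.6 -1 0.0 0 0 0.0" --pt "0.6 -1 0 0 0 0.0" --pt "0.6 -1 0 0 0 0" --pt "0.6 -1 0 0 0 0" --pt "0.6 -1 0 0 0 0" --pt "0.6 -1 0 0 0 0" --pt "0.6 -1 0 0 0 0"

```text
t: 1.43
ee_pos: [0.5232, 0.1719, 0.331]
tool_rot: [-3.134, 0.005, 2.901]
contact_force: [0.4, -1.6, -0.6]
gripper_width: 0.0854
grasp_force: 0.0
```

Call:
jog_arm --pt "0.1 -0.8 0.0 0 0 0.06" --pt "0.1 -0.8 0.0 0 0 0.06" --pt "0.1 -0.8 0 0 0 0.06" --pt "0.1 -0.8 0 0 0 0.06" --pt "0.1 -0.8 0 0 0 0.06" --pt "0.1 -0.8 0 0 0 0.06" --pt "0.1 -0.8 0 0 0 0.06" --pt "0.1 -0.8 0 0 0 0.06"

```text
t: 2.1
ee_pos: [0.5433, -0.0151, 0.3309]
tool_rot: [3.14, -0.001, 3.108]
contact_force: [-0.5, 0.4, 0.3]
gripper_width: 0.0857
grasp_force: 0.0
```

```bash
python3 - <<'E'
from h import *
s=sense(); print(s['t'],s['ee_pos'],s['tool_rot'],s['q'])
p,d,c=snap('wrist','w1')
R=np.array(c['R']);o=-R.T@np.array(c['t']).ravel();print(o,R[2],c['K'][0][0],(d>0).mean())
for uv in [(0,0),(639,0),(0,479),(639,479)]:print(uv,atz(c,*uv,.0).round(3))
E
```

```text
2.1 [ 0.54332119 -0.01506395  0.3308524 ] [ 3.14044379e+00 -1.12954992e-03  3.10786889e+00] [-0.09920239  0.36479248  0.12774558  1.57519228 -0.04991962  1.20585731
  1.57517181]
[ 0.47528209 -0.01329694  0.47122278] [ 0.26387421 -0.00719315 -0.96453028] 344.01928225778477 0.9957063802083334
(0, 0) [ 0.299 -0.393  0.   ]
(639, 0) [0.324 0.371 0.   ]
(0, 479) [ 1.027 -0.599 -0.   ]
(639, 479) [1.066 0.525 0.   ]
```

View pics/w1.png

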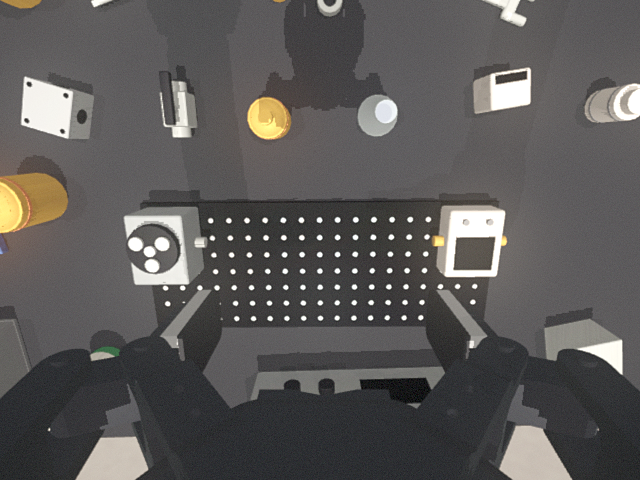

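The wrist view shows everything in one frame: pump (160,245), meter (472,242), block (48,108), valve (176,105), damper (269,118), flask (378,115), readout (502,92) and filter (612,103). I'll measure it all from here.

```bash
cat >> h.py <<'E'
def rect(X,ctr,rad,z0,z1):
    w=X.reshape(-1,3); m=(w[:,2]>z0)&(w[:,2]<z1)&(np.hypot(w[:,0]-ctr[0],w[:,1]-ctr[1])<rad)
    q=w[m]; r=cv2.minAreaRect((q[:,:2]*1000).astype(np.float32))
    return np.round(r[0],1),np.round(r[1],1),round(r[2],1),len(q),np.median(q[:,2]).round(4),q
E
python3 - <<'E'
from h import *
a=load('w1');X=cloud(a,a['d'])
print('bench z',[np.median(X[v-3:v+3,u-3:u+3,2]).round(4) for u,v in [(100,180),(320,170),(560,180)]],'board',[np.median(X[v-2:v+3,u-2:u+3,2]).round(4) for u,v in [(220,228),(310,246),(420,228)]])
for n,c,r,z0,z1 in [('block',(.426,-.34),.06,.035,.05),('valvebody',(.43,-.191),.05,.028,.040),('valvelever',(.43,-.191),.05,.046,.06),('damper',(.448,-.077),.035,.02,.06),('damperknob',(.448,-.077),.035,.064,.08),('readout',(.425,.2025),.045,.044,.06),('filt',(.445,.344),.03,.02,.045),('filtneck',(.445,.344),.03,.054,.07),('pump',(.6,-.2226),.07,.06,.076),('meter',(.611,.177),.07,.044,.06)]:
    print(n,*rect(X,c,r,z0,z1)[:5])
# board edge fits by brightness not needed: hole marks
g=cv2.cvtColor(a['p'],cv2.COLOR_RGB2GRAY); m=((g>150)&(np.abs(X[...,2]-.01)<.006)).astype(np.uint8)
m[:205]=0;m[300:]=0;m[:,:205]=0;m[:,433:]=0
n,l,st,ce=cv2.connectedComponentsWithStats(m)
H=np.array([atz(a,*ce[i],.01)[:2] for i in range(1,n) if 5<st[i,4]<60]);print(len(H))
# per-row line fits
from collections import defaultdict
rows=defaultdict(list)
for h in H: rows[round((h[0]+h[1]*-.03)/.024)].append(h)
i=np.argsort(H[:,0]-H[:,1]*.03); 
for k,v in sorted(rows.items()):
    v=np.array(v)
    if len(v)>4: f=np.polyfit(v[:,1],v[:,0],1);print(k,len(v),f.round(4),(np.ptp(v[:,0]-np.polyval(f,v[:,1]))).round(4))
print(np.sort(H[:,0]).round(3)[:5])
E
```

```text
bench z [np.float64(-0.0028), np.float64(-0.0025), np.float64(-0.0024)] board [np.float64(0.0076), np.float64(0.0071), np.float64(0.0078)]
block [ 425.3 -339.2] [57.8 56.1] 71.2 2403 0.0376
valvebody [ 431.1 -190.8] [30.3 38.6] 88.2 489 0.0316
valvelever [ 420.4 -190.3] [12.5 57.1] 88.2 589 0.0495
damper [445.8 -76.3] [45.9 45.1] 88.3 1189 0.0556
damperknob [446.2 -76.7] [15.4 14.9] 85.9 179 0.0677
readout [423.6 203. ] [39.9 47.1] 7.0 1507 0.0479
filt [442.8 339.3] [39.9 30.3] 8.3 619 0.0348
filtneck [443.6 338.2] [26.9 15.2] 13.2 298 0.0576
pump [ 597.3 -221.2] [70.1 90. ] 88.5 2100 0.0673
meter [608.6 176.8] [70.  89.8] 88.5 3573 0.0481
65
24 13 [0.028 0.578] 0.0003
25 13 [0.0277 0.603 ] 0.0005
26 13 [0.0284 0.6279] 0.0004
27 13 [0.0276 0.6526] 0.0006
28 13 [0.0284 0.6776] 0.0006
[0.573 0.574 0.575 0.575 0.576]
```

Call:
jog_arm --pt "-0.472 -0.96 -0.32 0 0 -0.0935" --pt "-0.472 -0.96 -0.32 0 0 -0.0935" --pt "-0.472 -0.96 -0.32 0 0 -0.0935" --pt "-0.472 -0.96 -0.32 0 0 -0.0935" --pt "-0.472 -0.96 -0.32 0 0 -0.0935" --pt "-0.472 -0.96 -0.32 0 0 -0.0935" --pt "-0.472 -0.96 -0.32 0 0 -0.0935" --pt "-0.472 -0.96 -0.32 0 0 -0.0935"

```text
t: 2.82
ee_pos: [0.4214, -0.2605, 0.2499]
tool_rot: [-3.138, -0.004, 2.805]
contact_force: [-0.5, 0.4, -0.1]
gripper_width: 0.0854
grasp_force: 0.0
```

Call:
jog_arm --pt "0 -0.33 -0.3 0 0 0" --pt "0 -0.33 -0.6 0 0 0" --pt "0 -0.33 -0.6 0 0 0" --pt "0 -0.33 -0.6 0 0 0" --pt "0 -0.33 -0.6 0 0 0" --pt "0 -0.33 -0.6 0 0 0" --pt "0 -0.33 -0.6 0 0 0"

```text
t: 3.4
ee_pos: [0.4273, -0.3371, 0.102]
tool_rot: [3.14, 0.001, 2.816]
contact_force: [-0.5, -0.2, 0.5]
gripper_width: 0.0857
grasp_force: 0.0
```

```bash
python3 - <<'E'
from h import *
s=sense(); print(s['t'],s['ee_pos'],s['tool_rot'])
p,d,c=snap('wrist','w2');X=cloud(c,d)
print(*rect(X,(.4255,-.339),.06,.03,.05)[:5])
E
```

```text
3.4 [ 0.42726318 -0.33707306  0.10200706] [3.14048176e+00 8.53505957e-04 2.81620037e+00]
[ 425.1 -339.6] [56.1 56.2] 71.1 7713 0.0376
```

Call:
jog_arm --pt "0 0 -0.15 0 0 0" --pt "0 0 -0.25 0 0 0" --pt "0 0 -0.33 0 0 0" --pt "0 0 -0.368 0 0 0" --pt "0 0 -0.368 0 0 0" --pt "0 0 -0.368 0 0 0"

```text
t: 3.95
ee_pos: [0.427, -0.3386, 0.0109]
tool_rot: [-3.141, 0.003, 2.815]
contact_force: [0.1, -0.7, 0.5]
gripper_width: 0.0851
grasp_force: 0.0
```

Call:
jog_arm --pt "0 0 0 0 0 0" --pt "0 0 0 0 0 0" --pt "0 0 0 0 0 0" --pt "0 0 0 0 0 0" --pt "0 0 0 0 0 0" --pt "0 0 0 0 0 0" --pt "0 0 0 0 0 0" --pt "0 0 0 0 0 0" --grip -1 --grip_force 60

```text
t: 4.62
ee_pos: [0.4266, -0.3395, 0.0112]
tool_rot: [-3.141, 0.003, 2.813]
contact_force: [-1.0, 0.7, 6.1]
gripper_width: 0.0553
grasp_force: 65.7
```

Call:
jog_arm --pt "0 0 0.15 0 0 0" --pt "0 0 0.3 0 0 0" --pt "0.05 0.1 0.44 0 0 0" --pt "0.15 0.25 0.48 0 0 0.03" --pt "0.25 0.4 0.48 0 0 0.06" --pt "0.32 0.55 0.48 0 0 0.0955" --pt "0.36 0.63 0.48 0 0 0.0955" --pt "0.36 0.63 0.48 0 0 0.0955"

```text
t: 5.28
ee_pos: [0.5199, -0.1699, 0.1294]
tool_rot: [3.133, 0.003, 3.128]
contact_force: [0.7, 1.2, -2.9]
gripper_width: 0.0547
grasp_force: 66.0
```

Call:
jog_arm --pt "0.08 0.14 0 0 0 0" --pt "0.16 0.28 0 0 0 0" --pt "0.24 0.42 0 0 0 0" --pt "0.32 0.56 0 0 0 0" --pt "0.351 0.639 0 0 0 0" --pt "0.351 0.639 0 0 0 0" --pt "0.351 0.639 -0.1 0 0 0" --pt "0.351 0.639 -0.2 0 0 0"

```text
t: 5.95
ee_pos: [0.6044, -0.0215, 0.0802]
tool_rot: [-3.141, 0.004, 3.115]
contact_force: [0.4, -0.8, -3.7]
gripper_width: 0.0551
grasp_force: 66.2
```

Call:
jog_arm --pt "0 0 -0.1 0 0 0" --pt "0 0 -0.16 0 0 0" --pt "0 0 -0.19 0 0 0" --pt "0 0 -0.21 0 0 0" --pt "0 0 -0.225 0 0 0" --pt "0 0 -0.238 0 0 0" --pt "0 0 -0.238 0 0 0" --pt "0 0 -0.238 0 0 0"

```text
t: 6.62
ee_pos: [0.6043, -0.0217, 0.0213]
tool_rot: [-3.141, 0.003, 3.113]
contact_force: [-1.0, -0.7, 0.8]
gripper_width: 0.0548
grasp_force: 66.4
```

Call:
jog_arm --pt "0 0 0 0 0 0" --pt "0 0 0 0 0 0" --pt "0 0 0 0 0 0" --pt "0 0 0 0 0 0" --pt "0 0 0 0 0 0" --grip 1

```text
t: 7.03
ee_pos: [0.6036, -0.0213, 0.02]
tool_rot: [-3.142, 0.001, 3.114]
contact_force: [-0.2, 0.1, 0.9]
gripper_width: 0.0855
grasp_force: 0.0
```

Call:
jog_arm --pt "0 0 0.15 0 0 0" --pt "0 0 0.3 0 0 0" --pt "0 0 0.45 0 0 0" --pt "-0.2 0.1 0.6 0 0 0" --pt "-0.32 0.2 0.76 0 0 0" --pt "-0.32 0.3 0.9 0 0 0" --pt "-0.32 0.3 0.9 0 0 0" --pt "-0.32 0.3 0.9 0 0 0"

```text
t: 7.7
ee_pos: [0.5245, 0.0594, 0.2507]
tool_rot: [3.135, 0.01, 3.121]
contact_force: [-0.3, 0.5, -0.2]
gripper_width: 0.0852
grasp_force: 0.0
```

```bash
cat > m.py <<'E'
import sys
from h import *
def board(X):
    P=np.array(rect(X,(.597,-.221),.07,.06,.0745)[0]);M=np.array(rect(X,(.6086,.1768),.07,.044,.06)[0])
    return P,M
def tob(pt,o=(602.95,-22.2),yaw=-.0278):
    d=np.array(pt)-o;c,s=np.cos(yaw),np.sin(yaw);return np.array([c*d[0]+s*d[1],-s*d[0]+c*d[1]]).round(1)
E
python3 - <<'E'
from m import *
s=sense(); print(s['t'],s['ee_pos'],s['tool_rot'])
p,d,c=snap('wrist','w3');X=cloud(c,d)
P,M=board(X);print(P,M,(P+M)/2,np.hypot(*(P-M)))
r=rect(X,(.603,-.022),.06,.038,.055);print('block',*r[:5],tob(r[0],(P+M)/2))
r=rect(X,(.443,.341),.03,.02,.045);print('filt',*r[:5]);r=rect(X,(.443,.341),.03,.054,.07);print('neck',*r[:5])
E
```

```text
7.7 [0.52447871 0.05943365 0.25070157] [3.13543652 0.0099694  3.12128776]
[ 597.5 -221.5] [607.8 177.2] [602.65 -22.15] 398.83302270499115
block [602.6 -21.4] [56.4 56.7] 88.0 2638 0.0474 [-0.1  0.7]
filt [441.9 340.5] [31.6 40.1] 84.7 842 0.0346
neck [442.9 341.9] [27.5 23.3] 10.0 696 0.0577
```

View pics/w3.png

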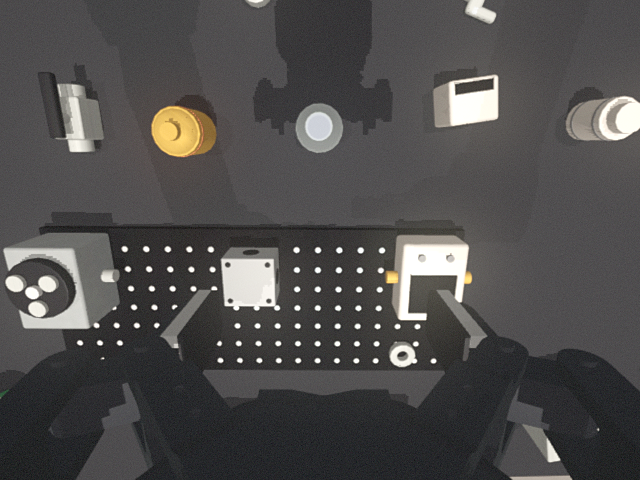

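The block is within 1 mm and 0.5° of target. A loose ring sits on the board at (402,355), clear of everything. Now the filter at (612,120).

Call:
jog_arm --pt "-0.324 0.96 0 0 0 -0.3" --pt "-0.324 0.96 0 0 0 -0.3" --pt "-0.324 0.96 0 0 0 -0.3" --pt "-0.324 0.96 0 0 0 -0.3" --pt "-0.324 0.96 0 0 0 -0.3" --pt "-0.324 0.96 0 0 0 -0.3" --pt "-0.324 0.96 0 0 0 -0.3" --pt "-0.324 0.96 0 0 0 -0.3"

```text
t: 8.42
ee_pos: [0.4396, 0.2989, 0.2429]
tool_rot: [-3.139, -0.002, 2.174]
contact_force: [-0.8, 0.4, -1.0]
gripper_width: 0.0853
grasp_force: 0.0
```

Call:
jog_arm --pt "0 0.196 -0.15 0 0 -0.2" --pt "0 0.196 -0.3 0 0 -0.2" --pt "0 0.196 -0.4 0 0 -0.2" --pt "0 0.196 -0.4 0 0 -0.2" --pt "0 0.196 -0.4 0 0 -0.2" --pt "0 0.196 -0.4 0 0 -0.2" --pt "0 0.196 -0.4 0 0 -0.2" --pt "0 0.196 -0.4 0 0 -0.2"

```text
t: 9.08
ee_pos: [0.4428, 0.3421, 0.1446]
tool_rot: [3.141, 0.001, 1.545]
contact_force: [0.6, -0.2, 0.8]
gripper_width: 0.0854
grasp_force: 0.0
```

```bash
python3 - <<'E'
from m import *
s=sense(); print(s['t'],s['ee_pos'],s['tool_rot'],s['q'])
p,d,c=snap('wrist','w4');X=cloud(c,d)
for z0,z1 in((.02,.044),(.04,.05),(.054,.07)): print(*rect(X,(.443,.343),.035,z0,z1)[:5])
E
```

```text
9.0833 [0.44280421 0.34207617 0.14461984] [3.14136245e+00 5.43119238e-04 1.54451655e+00] [-1.03377023  0.62865106  0.5358142   1.80465527 -0.42067594  0.82392864
 -0.31723946]
[442.8 352.9] [25.4 39.7] 85.1 267 0.0376
[442.4 345.6] [39.1 38.9] 57.1 1015 0.0456
[442.7 345.7] [27.4 27. ] 88.5 1236 0.0576
```

Call:
jog_arm --pt "0 0.015 -0.1 0 0 0" --pt "0 0.015 -0.25 0 0 0" --pt "0 0.015 -0.4 0 0 0" --pt "0 0.015 -0.48 0 0 0" --pt "0 0.015 -0.534 0 0 0" --pt "0 0.015 -0.534 0 0 0" --pt "0 0.015 -0.534 0 0 0"

```text
t: 9.72
ee_pos: [0.4426, 0.3462, 0.0114]
tool_rot: [-3.141, -0.0, 1.543]
contact_force: [-0.1, 0.1, -0.1]
gripper_width: 0.0857
grasp_force: 0.0
```

Call:
jog_arm --pt "0 0 0 0 0 0" --pt "0 0 0 0 0 0" --pt "0 0 0 0 0 0" --pt "0 0 0 0 0 0" --pt "0 0 0 0 0 0" --pt "0 0 0 0 0 0" --pt "0 0 0 0 0 0" --pt "0 0 0 0 0 0" --grip -1 --grip_force 35

```text
t: 10.38
ee_pos: [0.4429, 0.3469, 0.0125]
tool_rot: [3.14, -0.002, 1.543]
contact_force: [-0.5, 0.0, 6.0]
gripper_width: 0.0392
grasp_force: 35.0
```

Call:
jog_arm --pt "0 0 0.15 0 0 0" --pt "0 0 0.3 0 0 0" --pt "0 0 0.45 0 0 0" --pt "0.06 -0.18 0.52 0 0 0" --pt "0.11 -0.34 0.52 0 0 0" --pt "0.17 -0.5 0.52 0 0 0" --pt "0.22 -0.66 0.52 0 0 0" --pt "0.3 -0.9 0.52 0 0 0"

```text
t: 11.05
ee_pos: [0.5074, 0.1498, 0.1416]
tool_rot: [3.141, -0.0, 1.544]
contact_force: [0.8, 0.6, -0.7]
gripper_width: 0.039
grasp_force: 35.8
```

Call:
jog_arm --pt "0.05 -0.15 0 0 0 0" --pt "0.1 -0.3 0 0 0 0" --pt "0.15 -0.45 0 0 0 0" --pt "0.2 -0.6 0 0 0 0" --pt "0.25 -0.75 0 0 0 0" --pt "0.3304 -0.97 0 0 0 0" --pt "0.3304 -0.97 0 0 0 0" --pt "0.3304 -0.97 0 0 0 0"

```text
t: 11.72
ee_pos: [0.5903, -0.099, 0.1417]
tool_rot: [3.14, 0.006, 1.533]
contact_force: [-0.0, -0.7, -0.7]
gripper_width: 0.0392
grasp_force: 35.8
```

Call:
jog_arm --pt "0 0 -0.12 0 0 0" --pt "0 0 -0.24 0 0 0" --pt "0 0 -0.34 0 0 0" --pt "0 0 -0.4 0 0 0" --pt "0 0 -0.44 0 0 0" --pt "0 0 -0.465 0 0 0" --pt "0 0 -0.478 0 0 0" --pt "0 0 -0.478 0 0 0"

```text
t: 12.38
ee_pos: [0.5903, -0.0907, 0.0228]
tool_rot: [3.141, -0.001, 1.543]
contact_force: [0.9, 0.1, -1.2]
gripper_width: 0.0391
grasp_force: 36.0
```

The last row of the first call was capped, so the arm stopped short. Lifting slightly and correcting.

Call:
jog_arm --pt "0 0 0.04 0 0 0" --pt "0.02 -0.06 0.04 0 0 0" --pt "0.041 -0.119 0.04 0 0 0" --pt "0.041 -0.119 0.04 0 0 0" --pt "0.041 -0.119 0.02 0 0 0" --pt "0.041 -0.119 0.0 0 0 0" --pt "0.041 -0.119 -0.002 0 0 0" --pt "0.041 -0.119 -0.002 0 0 0"

```text
t: 13.05
ee_pos: [0.6003, -0.1207, 0.0221]
tool_rot: [3.141, -0.0, 1.543]
contact_force: [-1.7, -0.1, 6.5]
gripper_width: 0.0389
grasp_force: 37.1
```

Call:
jog_arm --pt "0 0 0 0 0 0" --pt "0 0 0 0 0 0" --pt "0 0 0 0 0 0" --pt "0 0 0 0 0 0" --pt "0 0 0 0 0 0" --grip 1

```text
t: 13.47
ee_pos: [0.6001, -0.1205, 0.0209]
tool_rot: [-3.141, -0.0, 1.543]
contact_force: [-0.7, -0.2, -0.7]
gripper_width: 0.0855
grasp_force: 0.0
```

Call:
jog_arm --pt "0 0 0.15 0 0 0" --pt "0 0 0.3 0 0 0" --pt "0 0 0.45 0 0 0.04" --pt "-0.1 0.05 0.6 0 0 0.08" --pt "-0.2 0.1 0.7 0 0 0.12" --pt "-0.25 0.12 0.85 0 0 0.155" --pt "-0.25 0.12 0.9 0 0 0.19" --pt "-0.25 0.12 0.9 0 0 0.19"

```text
t: 14.13
ee_pos: [0.5392, -0.0913, 0.2508]
tool_rot: [3.134, 0.005, 2.143]
contact_force: [0.2, -0.0, -0.2]
gripper_width: 0.0854
grasp_force: 0.0
```

```bash
python3 - <<'E'
from m import *
s=sense(); print(s['t'],s['ee_pos'],s['tool_rot'],s['q'])
p,d,c=snap('wrist','w5');X=cloud(c,d)
P,M=board(X);print(P,M)
for n,ct,rd,z0,z1 in (('block',(.603,-.022),.06,.038,.055),('filt',(.6002,-.1217),.033,.048,.058),('neck',(.6002,-.1217),.03,.064,.075),('vbody',(.431,-.191),.05,.028,.04),('lever',(.43,-.191),.05,.046,.06)):
    try: r=rect(X,ct,rd,z0,z1);print(n,*r[:5],tob(r[0]))
    except Exception as e: print(n,e)
E
```

```text
14.1333 [ 0.53924441 -0.09125787  0.25079552] [3.13418482 0.00513417 2.14287708] [-0.11811538  0.44747961  0.36797742  1.71313003 -0.18721455  1.0064435
  0.88807308]
[ 597.6 -222. ] [621.9 153.8]
block [603.  -21.7] [56.1 56.6] 88.3 3219 0.0475 [0.  0.5]
filt [ 598.7 -121.5] [38.9 39.4] 77.9 521 0.0553 [ -1.5 -99.4]
neck [ 599.1 -121.9] [27.  27.9] 74.0 575 0.0675 [ -1.1 -99.8]
vbody [ 431.1 -191. ] [30.4 39.9] 88.4 576 0.0316 [-167.1 -173.5]
lever [ 421.1 -190.6] [12.2 57.6] 88.1 679 0.0495 [-177.1 -173.4]
```

View pics/w5.png

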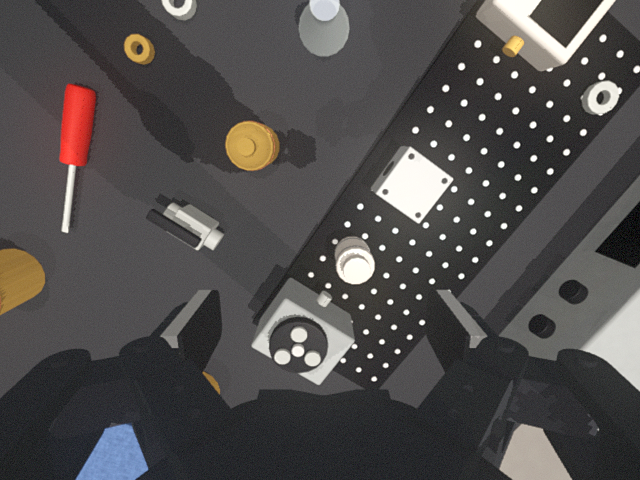

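The filter is upright, about 1.3 mm off the line and 99.6 mm out, which is good. The valve at (185,222) lies along world x with its lever towards the robot. Going to it.

Call:
jog_arm --pt "-0.1 -0.1 0 0 0 0.039" --pt "-0.2 -0.2 0 0 0 0.078" --pt "-0.3 -0.3 0 0 0 0.117" --pt "-0.4256 -0.402 -0.1 0 0 0.156" --pt "-0.4256 -0.402 -0.25 0 0 0.195" --pt "-0.4256 -0.402 -0.4 0 0 0.234" --pt "-0.4256 -0.402 -0.496 0 0 0.273" --pt "-0.4256 -0.402 -0.496 0 0 0.3095"

```text
t: 14.85
ee_pos: [0.4267, -0.1898, 0.1162]
tool_rot: [3.137, -0.013, 3.115]
contact_force: [-0.9, 0.1, -0.1]
gripper_width: 0.0853
grasp_force: 0.0
```

Call:
jog_arm --pt "0 0 0 0 0 0" --pt "0 0 0 0 0 0" --pt "0 0 0 0 0 0"

```text
t: 15.1
ee_pos: [0.4316, -0.1917, 0.1221]
tool_rot: [-3.141, 0.0, 3.109]
contact_force: [-0.1, -0.1, 0.8]
gripper_width: 0.0853
grasp_force: 0.0
```

```bash
python3 - <<'E'
from m import *
s=sense(); print(s['t'],s['ee_pos'],s['tool_rot'],s['q'])
p,d,c=snap('wrist','w6');X=cloud(c,d)
for n,ct,rd,z0,z1 in (('vbody',(.431,-.191),.05,.028,.04),('lever',(.43,-.191),.05,.046,.06)):
    r=rect(X,ct,rd,z0,z1);print(n,*r[:5])
E
```

```text
15.1 [ 0.43160578 -0.19166134  0.12213683] [-3.14134563e+00  2.75641576e-05  3.10859173e+00] [ 0.30404173  0.50437863  0.09649649  2.05250192 -0.08361366  0.58818495
  1.99598561]
vbody [ 430.3 -191.3] [30.1 39.4] 88.2 1302 0.0315
lever [ 420.3 -191.1] [11.8 57.3] 88.5 1612 0.0494
```

Call:
jog_arm --pt "-0.004 0 -0.12 0 0 0" --pt "-0.004 0 -0.24 0 0 0" --pt "-0.004 0 -0.34 0 0 0" --pt "-0.004 0 -0.41 0 0 0" --pt "-0.004 0 -0.45 0 0 0" --pt "-0.004 0 -0.45 0 0 0" --pt "-0.004 0 -0.45 0 0 0"

```text
t: 15.73
ee_pos: [0.4308, -0.1916, 0.0102]
tool_rot: [-3.141, 0.0, 3.112]
contact_force: [-1.0, 0.2, 1.2]
gripper_width: 0.0857
grasp_force: 0.0
```

Call:
jog_arm --pt "0 0 0 0 0 0" --pt "0 0 0 0 0 0" --pt "0 0 0 0 0 0" --pt "0 0 0 0 0 0" --pt "0 0 0 0 0 0" --pt "0 0 0 0 0 0" --pt "0 0 0 0 0 0" --pt "0 0 0 0 0 0" --grip -1 --grip_force 60

```text
t: 16.4
ee_pos: [0.4308, -0.1915, 0.0106]
tool_rot: [-3.141, 0.001, 3.112]
contact_force: [-0.4, 1.2, 6.7]
gripper_width: 0.0291
grasp_force: 60.7
```

Call:
jog_arm --pt "0 0 0.15 0 0 0" --pt "0 0 0.3 0 0 0" --pt "0 0 0.44 0 0 -0.035" --pt "0.08 0.1 0.48 0 0 -0.07" --pt "0.16 0.2 0.48 0 0 -0.105" --pt "0.24 0.3 0.48 0 0 -0.14" --pt "0.3 0.4 0.48 0 0 -0.175" --pt "0.3 0.4 0.48 0 0 -0.21"

```text
t: 17.07
ee_pos: [0.5089, -0.083, 0.1293]
tool_rot: [3.136, -0.002, 2.458]
contact_force: [0.5, 1.2, -3.1]
gripper_width: 0.0291
grasp_force: 60.4
```

Call:
jog_arm --pt "0.06 0.1 0 0 0 -0.036" --pt "0.12 0.2 0 0 0 -0.073" --pt "0.18 0.3 0 0 0 -0.109" --pt "0.24 0.4 0 0 0 -0.145" --pt "0.3 0.5 0 0 0 -0.18" --pt "0.36 0.58 0 0 0 -0.216" --pt "0.405 0.679 0 0 0 -0.253" --pt "0.405 0.679 0 0 0 -0.2895"

```text
t: 17.73
ee_pos: [0.608, 0.0875, 0.1282]
tool_rot: [-3.141, -0.006, 1.548]
contact_force: [-0.2, 1.8, -3.2]
gripper_width: 0.0288
grasp_force: 60.4
```

Call:
jog_arm --pt "0 0 0 0 0 0" --pt "0 0 -0.1 0 0 0" --pt "0 0 -0.2 0 0 0" --pt "0 0 -0.2 0 0 0" --pt "0 0 -0.2 0 0 0"

```text
t: 18.15
ee_pos: [0.6047, 0.0773, 0.0786]
tool_rot: [-3.137, 0.001, 1.543]
contact_force: [0.1, -0.0, -2.0]
gripper_width: 0.0288
grasp_force: 60.3
```

Call:
jog_arm --pt "0.004 0 -0.08 0 0 0" --pt "0.004 0 -0.14 0 0 0" --pt "0.004 0 -0.18 0 0 0" --pt "0.004 0 -0.21 0 0 0" --pt "0.004 0 -0.228 0 0 0" --pt "0.004 0 -0.238 0 0 0" --pt "0.004 0 -0.238 0 0 0" --pt "0.004 0 -0.238 0 0 0"

```text
t: 18.82
ee_pos: [0.6083, 0.0782, 0.021]
tool_rot: [3.14, -0.0, 1.543]
contact_force: [-0.9, 0.3, -2.4]
gripper_width: 0.029
grasp_force: 60.6
```

Call:
jog_arm --pt "-0.004 0 0 0 0 0" --pt "-0.004 0 -0.004 0 0 0" --pt "-0.004 0 -0.005 0 0 0" --pt "-0.004 0 -0.005 0 0 0"

```text
t: 19.15
ee_pos: [0.607, 0.0784, 0.0207]
tool_rot: [3.141, -0.001, 1.543]
contact_force: [-2.1, 1.3, 5.8]
gripper_width: 0.0285
grasp_force: 61.7
```

Call:
jog_arm --pt "0 0 0 0 0 0" --pt "0 0 0 0 0 0" --pt "0 0 0 0 0 0" --pt "0 0 0 0 0 0" --pt "0 0 0 0 0 0" --grip 1

```text
t: 19.57
ee_pos: [0.6067, 0.0783, 0.019]
tool_rot: [3.142, 0.0, 1.543]
contact_force: [-0.4, -1.4, -0.8]
gripper_width: 0.0853
grasp_force: 0.0
```

Call:
jog_arm --pt "0 0 0.15 0 0 0" --pt "0 0 0.3 0 0 0" --pt "0 0 0.45 0 0 0.035" --pt "-0.1 0.0 0.6 0 0 0.07" --pt "-0.2 0.0 0.7 0 0 0.105" --pt "-0.25 0 0.85 0 0 0.14" --pt "-0.25 0 0.9 0 0 0.175" --pt "-0.25 0 0.9 0 0 0.21"

```text
t: 20.23
ee_pos: [0.5457, 0.078, 0.2487]
tool_rot: [3.133, 0.004, 2.208]
contact_force: [1.4, -0.6, 0.8]
gripper_width: 0.0855
grasp_force: 0.0
```

Call:
jog_arm --pt "0 0 0 0 0 0.039" --pt "0 0 0 0 0 0.078" --pt "0 0 0 0 0 0.117" --pt "0 0 0 0 0 0.156" --pt "0 0 0 0 0 0.195" --pt "0 0 0 0 0 0.234" --pt "0 0 0 0 0 0.273" --pt "0 0 0 0 0 0.29"

```text
t: 20.9
ee_pos: [0.544, 0.0779, 0.244]
tool_rot: [-3.141, -0.0, 3.118]
contact_force: [-0.3, 0.8, -0.8]
gripper_width: 0.0854
grasp_force: 0.0
```

```bash
python3 - <<'E'
from m import *
s=sense(); print(s['t'],s['ee_pos'],s['tool_rot'],s['q'])
p,d,c=snap('wrist','w7');X=cloud(c,d)
P,M=board(X);print(P,M,(P+M)/2)
for n,ct,rd,z0,z1 in (('block',(.603,-.022),.06,.038,.055),('filt',(.6002,-.1217),.033,.048,.058),('vbody',(.606,.077),.05,.038,.05),('lever',(.606,.077),.05,.056,.07),('readout',(.425,.203),.045,.044,.06)):
    r=rect(X,ct,rd,z0,z1);print(n,*r[:5],tob(r[0]))
E
```

```text
20.9 [0.54396467 0.07791899 0.24395253] [-3.14145410e+00 -2.72713606e-04  3.11793799e+00] [-0.35493552  0.45340757  0.25895916  1.70629938 -0.13362783  0.99947154
  1.49858977]
[ 597.6 -219.9] [607.9 159.7] [602.75 -30.1 ]
block [602.5 -21.1] [56.1 56.1] 88.2 2782 0.0474 [-0.5  1.1]
filt [ 597.2 -118.1] [39.7 32.7] 28.8 604 0.0551 [ -3.1 -96. ]
vbody [605.7  77.5] [39.6 30.2] 88.4 523 0.0414 [-0.  99.7]
lever [605.6  87.2] [56.8 12.4] 88.6 677 0.0593 [ -0.4 109.4]
readout [423.6 203.2] [40.1 46.4] 6.9 2407 0.0478 [-185.5  220.3]
```

View pics/w7.png

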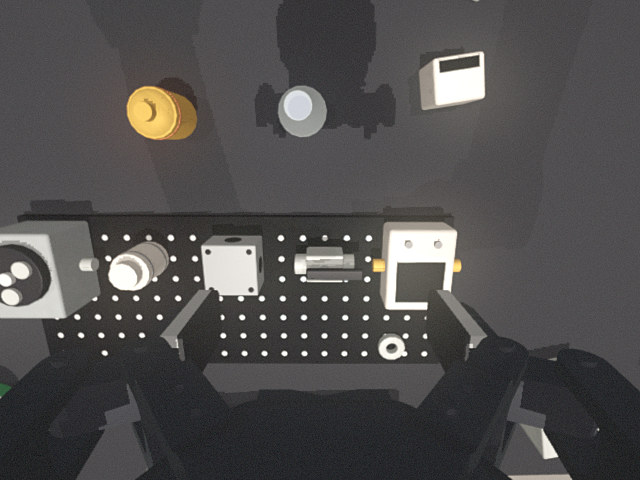

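Valve is right on target. The readout's stripe at (460,62) faces the robot, with yaw about 6.9°. Fetching it.

Call:
jog_arm --pt "-0.1 0.1 0 0 0 0.02" --pt "-0.2 0.2 0 0 0 0.047" --pt "-0.3 0.3 -0.05 0 0 0.047" --pt "-0.4 0.4 -0.1 0 0 0.047" --pt "-0.478 0.502 -0.2 0 0 0.047" --pt "-0.478 0.502 -0.35 0 0 0.047" --pt "-0.478 0.502 -0.48 0 0 0.047" --pt "-0.478 0.502 -0.48 0 0 0.047"

```text
t: 21.62
ee_pos: [0.4203, 0.2027, 0.1194]
tool_rot: [-3.137, -0.011, -3.021]
contact_force: [-1.1, 0.0, -1.0]
gripper_width: 0.0854
grasp_force: 0.0
```

Call:
jog_arm --pt "0 0 0 0 0 0" --pt "0 0 -0.12 0 0 0" --pt "0 0 -0.24 0 0 0" --pt "0 0 -0.35 0 0 0" --pt "0 0 -0.42 0 0 0" --pt "0 0 -0.45 0 0 0" --pt "0 0 -0.45 0 0 0" --pt "0 0 -0.45 0 0 0"

```text
t: 22.28
ee_pos: [0.4263, 0.2041, 0.013]
tool_rot: [3.141, 0.003, -3.023]
contact_force: [-0.6, 0.4, -0.4]
gripper_width: 0.0858
grasp_force: 0.0
```

Call:
jog_arm --pt "0 0 0 0 0 0" --pt "0 0 0 0 0 0" --pt "0 0 0 0 0 0" --pt "0 0 0 0 0 0" --pt "0 0 0 0 0 0" --pt "0 0 0 0 0 0" --pt "0 0 0 0 0 0" --pt "0 0 0 0 0 0" --grip -1 --grip_force 40

```text
t: 22.95
ee_pos: [0.4253, 0.2041, 0.0127]
tool_rot: [3.141, 0.002, -3.022]
contact_force: [-0.7, -0.6, 6.1]
gripper_width: 0.0458
grasp_force: 41.9
```

Call:
jog_arm --pt "0 0 0.15 0 0 0" --pt "0 0 0.3 0 0 0" --pt "0.03 -0.03 0.43 0 0 0" --pt "0.13 -0.11 0.46 0 0 -0.02" --pt "0.23 -0.2 0.46 0 0 -0.0472" --pt "0.33 -0.29 0.46 0 0 -0.0472" --pt "0.43 -0.38 0.46 0 0 -0.0472" --pt "0.53 -0.45 0.46 0 0 -0.0472"

```text
t: 23.62
ee_pos: [0.5576, 0.0888, 0.1269]
tool_rot: [-3.14, -0.0, 3.111]
contact_force: [1.5, 1.5, -2.1]
gripper_width: 0.0454
grasp_force: 42.2
```

Call:
jog_arm --pt "0.1 -0.09 0 0 0 0" --pt "0.2 -0.18 0 0 0 0" --pt "0.3 -0.27 0 0 0 0" --pt "0.4 -0.36 0 0 0 0" --pt "0.48 -0.42 0 0 0 0" --pt "0.54 -0.461 0 0 0 0" --pt "0.54 -0.461 0 0 0 0" --pt "0.54 -0.461 0 0 0 0"

```text
t: 24.28
ee_pos: [0.6916, -0.025, 0.1258]
tool_rot: [-3.141, -0.002, 3.111]
contact_force: [-0.4, 0.1, -2.5]
gripper_width: 0.0456
grasp_force: 42.2
```

Call:
jog_arm --pt "0 0 -0.1 0 0 0" --pt "0 0 -0.2 0 0 0" --pt "0 0 -0.3 0 0 0" --pt "0 0 -0.36 0 0 0" --pt "0 0 -0.39 0 0 0" --pt "0 0 -0.41 0 0 0" --pt "0 0 -0.418 0 0 0" --pt "0 0 -0.42 0 0 0"

```text
t: 24.95
ee_pos: [0.6925, -0.023, 0.0228]
tool_rot: [3.141, 0.001, 3.114]
contact_force: [-1.3, 1.1, 2.2]
gripper_width: 0.0455
grasp_force: 42.4
```

Call:
jog_arm --pt "0 0 0 0 0 0" --pt "0 0 0 0 0 0" --pt "0 0 0 0 0 0" --pt "0 0 0 0 0 0" --pt "0 0 0 0 0 0" --grip 1

```text
t: 25.37
ee_pos: [0.6924, -0.024, 0.0219]
tool_rot: [-3.141, 0.001, 3.113]
contact_force: [0.1, -0.5, 0.4]
gripper_width: 0.0856
grasp_force: 0.0
```

Call:
jog_arm --pt "0 0 0.15 0 0 0" --pt "0 0 0.3 0 0 0" --pt "0 0 0.45 0 0 0" --pt "-0.1 0 0.55 0 0 0" --pt "-0.22 0 0.65 0 0 0" --pt "-0.34 0 0.75 0 0 0" --pt "-0.46 0 0.85 0 0 0" --pt "-0.58 -0.02 0.9 0 0 0"

```text
t: 26.03
ee_pos: [0.5473, -0.028, 0.2497]
tool_rot: [3.141, 0.006, 3.115]
contact_force: [0.6, 0.3, 0.8]
gripper_width: 0.0851
grasp_force: 0.0
```

Call:
jog_arm --pt "0 0 0 0 0 0" --pt "0 0 0 0 0 0" --pt "0 0 0 0 0 0"

```text
t: 26.28
ee_pos: [0.5476, -0.0287, 0.2467]
tool_rot: [3.141, 0.001, 3.113]
contact_force: [-0.3, 0.0, 0.1]
gripper_width: 0.0856
grasp_force: 0.0
```

```bash
python3 - <<'E'
from m import *
s=sense(); print(s['t'],s['ee_pos'],s['tool_rot'],s['q'])
p,d,c=snap('wrist','w8');X=cloud(c,d)
P,M=board(X);print(P,M,(P+M)/2)
for n,ct,rd,z0,z1 in (('block',(.603,-.022),.06,.038,.055),('filt',(.6002,-.1217),.033,.048,.058),('neck',(.6002,-.1217),.03,.064,.075),('vbody',(.606,.077),.05,.038,.05),('lever',(.606,.077),.05,.056,.07),('readout',(.691,-.0246),.045,.052,.065),('knob',(.446,-.0765),.03,.062,.08),('damp',(.446,-.0765),.035,.045,.06)):
    try: r=rect(X,ct,rd,z0,z1);print(n,*r[:5],tob(r[0]))
    except Exception as e: print(n,e)
E
```

```text
26.2833 [ 0.54759284 -0.02872304  0.24667655] [3.14131951e+00 1.03980384e-03 3.11308207e+00] [-0.13116494  0.44528017  0.21445766  1.70566551 -0.10942533  1.00128281
  1.66429214]
[ 597.5 -221.6] [607.3 159.5] [602.4  -31.05]
block [602.8 -21.5] [56.  56.9] 88.3 2808 0.0475 [-0.2  0.7]
filt [ 597.5 -120.4] [39.8 36.6] 55.0 539 0.0552 [ -2.7 -98.3]
neck [ 599.1 -121.7] [27.3 27.4] 43.2 593 0.0675 [ -1.1 -99.6]
vbody [605.1  76.9] [39.9 29.7] 88.1 621 0.0414 [-0.6 99.1]
lever [605.2  86.8] [57.7 11.7] 88.4 640 0.0594 [ -0.8 109. ]
readout [689.9 -22.6] [45.3 41.5] 88.1 1422 0.0573 [86.9  2. ]
knob [446.1 -76.8] [15.7 15.3] 53.5 297 0.0677 [-155.3  -58.9]
damp [446.2 -76.6] [45.3 45.2] 43.8 1775 0.056 [-155.2  -58.7]
```

View pics/w8.png

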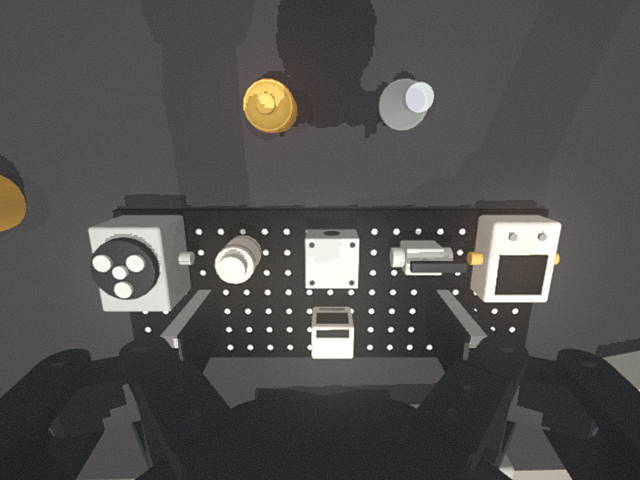

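Readout has about 39 mm clearance and is square and centred to about 1 mm. Now the brass damper at (270,105).

Call:
jog_arm --pt "-0.12 -0.06 0 0 0 0" --pt "-0.24 -0.12 0 0 0 0" --pt "-0.34 -0.17 -0.08 0 0 0" --pt "-0.403 -0.19 -0.2 0 0 0" --pt "-0.403 -0.19 -0.34 0 0 0" --pt "-0.403 -0.19 -0.45 0 0 0" --pt "-0.403 -0.19 -0.48 0 0 0" --pt "-0.403 -0.19 -0.48 0 0 0"

```text
t: 27.0
ee_pos: [0.4456, -0.0761, 0.1242]
tool_rot: [3.141, -0.006, 3.113]
contact_force: [-0.0, 0.2, -0.2]
gripper_width: 0.0853
grasp_force: 0.0
```

Call:
jog_arm --pt "0 0 0 0 0 0" --pt "0 0 -0.12 0 0 0" --pt "0 0 -0.24 0 0 0" --pt "0 0 -0.34 0 0 0" --pt "0 0 -0.4 0 0 0" --pt "0 0 -0.418 0 0 0" --pt "0 0 -0.418 0 0 0" --pt "0 0 -0.418 0 0 0"

```text
t: 27.67
ee_pos: [0.4479, -0.0766, 0.0232]
tool_rot: [-3.141, 0.003, 3.113]
contact_force: [0.2, -0.1, 0.1]
gripper_width: 0.0856
grasp_force: 0.0
```

Call:
jog_arm --pt "0 0 0 0 0 0" --pt "0 0 0 0 0 0" --pt "0 0 0 0 0 0" --pt "0 0 0 0 0 0" --pt "0 0 0 0 0 0" --pt "0 0 0 0 0 0" --pt "0 0 0 0 0 0" --pt "0 0 0 0 0 0" --grip -1 --grip_force 60

```text
t: 28.33
ee_pos: [0.447, -0.0766, 0.0232]
tool_rot: [-3.141, 0.002, 3.113]
contact_force: [-0.5, -0.3, 8.1]
gripper_width: 0.0447
grasp_force: 60.4
```

Call:
jog_arm --pt "0 0 0.15 0 0 0" --pt "0 0 0.3 0 0 0" --pt "0 0 0.43 0 0 0" --pt "0.12 0.04 0.48 0 0 0" --pt "0.25 0.08 0.48 0 0 0" --pt "0.38 0.13 0.48 0 0 0" --pt "0.5 0.18 0.48 0 0 0" --pt "0.6 0.21 0.48 0 0 0"

```text
t: 29.0
ee_pos: [0.5977, -0.0212, 0.1417]
tool_rot: [3.14, -0.0, 3.115]
contact_force: [-0.2, 0.5, -4.1]
gripper_width: 0.0444
grasp_force: 63.4
```

Call:
jog_arm --pt "0.026 0.007 0 0 0 0" --pt "0.026 0.007 0 0 0 0" --pt "0.026 0.007 -0.08 0 0 0" --pt "0.026 0.007 -0.15 0 0 0" --pt "0.026 0.007 -0.21 0 0 0" --pt "0.026 0.007 -0.24 0 0 0" --pt "0.026 0.007 -0.26 0 0 0" --pt "0.026 0.007 -0.26 0 0 0"

```text
t: 29.67
ee_pos: [0.6013, -0.0227, 0.0761]
tool_rot: [-3.141, -0.003, 3.112]
contact_force: [-0.7, -0.0, -3.5]
gripper_width: 0.0441
grasp_force: 63.3
```

Call:
jog_arm --pt "0 0 -0.005 0 0 0" --pt "0 0 -0.01 0 0 0" --pt "0 0 -0.017 0 0 0" --pt "0 0 -0.017 0 0 0" --pt "0 0 -0.017 0 0 0"

```text
t: 30.08
ee_pos: [0.6034, -0.0222, 0.0734]
tool_rot: [-3.141, 0.001, 3.113]
contact_force: [-0.5, -0.0, -3.3]
gripper_width: 0.0444
grasp_force: 63.6
```

Call:
jog_arm --pt "0 0 -0.002 0 0 0" --pt "0 0 -0.004 0 0 0" --pt "0 0 -0.004 0 0 0" --pt "0 0 -0.004 0 0 0"

```text
t: 30.42
ee_pos: [0.6034, -0.0223, 0.0733]
tool_rot: [3.142, 0.002, 3.113]
contact_force: [-1.9, -0.2, 6.4]
gripper_width: 0.045
grasp_force: 63.9
```

Contact made. Releasing.

Call:
jog_arm --pt "0 0 0 0 0 0" --pt "0 0 0 0 0 0" --pt "0 0 0 0 0 0" --pt "0 0 0 0 0 0" --pt "0 0 0 0 0 0" --pt "0 0 0 0 0 0" --grip 1

```text
t: 30.92
ee_pos: [0.6029, -0.0221, 0.0717]
tool_rot: [-3.142, -0.0, 3.113]
contact_force: [0.6, -0.7, -0.3]
gripper_width: 0.0854
grasp_force: 0.0
```

Call:
jog_arm --pt "0 0 0.1 0 0 0" --pt "0 0 0.25 0 0 0" --pt "0 0 0.4 0 0 0" --pt "0 0 0.55 0 0 0" --pt "-0.12 0 0.65 0 0 0" --pt "-0.24 0 0.75 0 0 0" --pt "-0.36 0 0.85 0 0 0" --pt "-0.36 0 0.9 0 0 0"

```text
t: 31.58
ee_pos: [0.5085, -0.023, 0.2999]
tool_rot: [3.141, -0.0, 3.111]
contact_force: [0.4, -0.5, 0.0]
gripper_width: 0.0857
grasp_force: 0.0
```

Call:
jog_arm --pt "0 0 0 0 0 0" --pt "0 0 0 0 0 0" --pt "0 0 0 0 0 0"

```text
t: 31.83
ee_pos: [0.5129, -0.0219, 0.2956]
tool_rot: [-3.141, -0.002, 3.113]
contact_force: [0.5, -0.9, -0.1]
gripper_width: 0.0854
grasp_force: 0.0
```

```bash
python3 - <<'E'
from m import *
s=sense(); print(s['t'],s['ee_pos'],s['tool_rot'])
p,d,c=snap('wrist','w9');X=cloud(c,d)
P,M=board(X);print(P,M,(P+M)/2)
for n,ct,rd,z0,z1 in (('block',(.603,-.022),.06,.038,.055),('filt',(.6002,-.1217),.033,.048,.058),('neck',(.6002,-.1217),.03,.064,.075),('vbody',(.606,.077),.05,.038,.05),('lever',(.606,.077),.05,.056,.07),('readout',(.691,-.0246),.045,.052,.065),('knob',(.603,-.022),.03,.112,.13),('damp',(.603,-.022),.035,.095,.109),('flask',(.446,.058),.03,.06,.08)):
    try: r=rect(X,ct,rd,z0,z1);print(n,*r[:5],tob(r[0]))
    except Exception as e: print(n,e)
E
```

```text
31.8333 [ 0.51288796 -0.02190247  0.29560725] [-3.14147643e+00 -1.68300295e-03  3.11339925e+00]
[ 596.9 -221.7] [607.7 159.7] [602.3 -31. ]
block [601.9 -21.4] [56.  55.1] 88.1 749 0.0474 [-1.1  0.8]
filt [ 596.8 -120.4] [39.1 35.1] 57.7 401 0.0552 [ -3.4 -98.3]
neck [ 598.6 -121.6] [26.7 27.5] 71.4 434 0.0674 [ -1.6 -99.5]
vbody [604.9  76.9] [39.6 29.7] 88.8 429 0.0414 [-0.8 99.1]
lever [605.1  86.8] [57.7 11.8] 89.0 475 0.0593 [ -0.9 109. ]
readout [690.  -22.5] [45.4 40.5] 88.9 1065 0.0573 [87.   2.1]
knob [602.1 -22.2] [16.1 15.5] 4.2 213 0.1174 [-0.8 -0. ]
damp [602.  -22.3] [45.  44.9] 66.7 1151 0.1054 [-0.9 -0.1]
flask [444.3  58. ] [24.3 23. ] 88.4 458 0.0657 [-160.8   75.8]
```

View pics/w9.png

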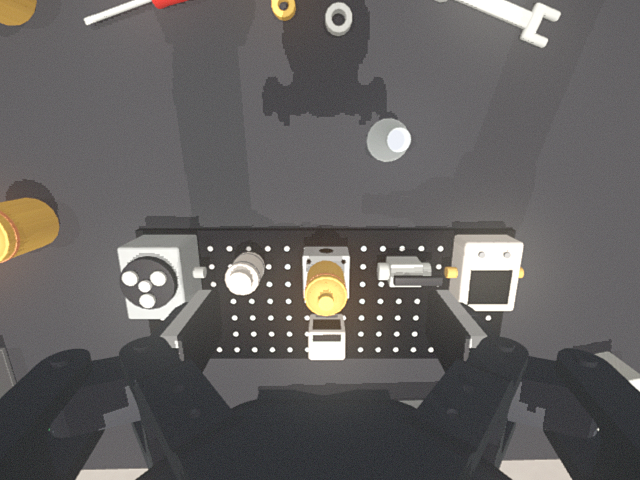

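Everything is upright, damper centred on the block to about 1 mm, and the flask hasn't moved. Handing in.

```bash
python3 -c "
from plant import ctrl; print(ctrl.finish_job())"
```

```text
the job is handed in; nothing more can be done
None
```

The dosing line is set out and handed in at about 32 s, placed in the order you gave: every part is upright and within about 2 mm of its place by the wrist camera, and the flask was not moved.

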